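Lock the inspection cover with its quarter-turn fastener

ROBOT

A 6-joint arm with a two-finger parallel gripper is mounted at the origin on the work surface; the furniture and walls round the work are solid. World frame = base frame: x ahead of the robot, y to its left, z up, the work surface at z = 0. Lengths are in mm, angles in rad, forces in N, time in s.
With the tool pointing down it reaches from about 275 to 750 mm from the base axis. Payload 10.2 kg.
Tool frame: the origin (TCP) lies at the very end of the fingers, on their centre line; the grasp point (between the pads) lies 19 mm behind it; z points along the fingers, y is the line along which they close (so a half turn about z gives the same grasp; the last joint's range is limited). The gripper opens to 85 mm and grips with 20 to 120 N. Pads are 22 mm wide; open, the fingers measure 114 mm over their backs; the gripper's body (76 mm by 85 mm) begins 54 mm behind the grasp point. The pads swing forward as they close: fully open they stand 13 mm farther back than shut.
Start: joints at [1.035, 0.313, 1.498, -0, 1.331, -0.223], TCP at [161.568, 499.527, 231.294] pointing down, gripper open.
Joint ranges: [-2.94, 2.94], [-0.97, 2.17], [0.19, 2.56], [-1.23, 4.37], [0.02, 3.11], [-2.88, 2.88]. Speed limits (rad/s): [2.39, 2.39, 3.01, 3.14, 3.14, 3.14].

INTERFACE

Orientations are given as a unit quaternion [x, y, z, w].
In Python, from bench import robot, vision, ticket gives the robot as it stands.
- The arm moves only by the tool apply_moves, never from a script. Its argument "series" is a list of rows, each a list of 7 numbers: the turn, a rotation vector about the tool's x, y, z normalised to -1 to 1, where 1 is 90 degrees, then the shift along the tool's x, y, z normalised to -1 to 1, where 1 is 0.4 m, then the opening, from -1 (shut) to 1 (fully open). In form: [[ax, ay, az, tx, ty, tz, jaw], ...]. A call has 1 to 10 rows; each row is the pose to reach, as a shift and turn from the pose commanded when the call began, along the tool's axes at that moment; what a row does not reach only later rows make up. A row lasts 1/8 s, in which the tool goes at most 62.5 mm and 10.7 degrees, less where a joint would pass 70% of its speed; a pose out of reach is approached as far as the arm can. A call with a number of a shift or a turn outside -1 to 1 is refused whole. A call with a gripper value outside its range is refused whole. The fingers move at their own pace and stop on an object; "grip_force" is the grip in N (left out, the last holds). Time passes only in rows, so rows that repeat a pose let the fingers close. It gives the time, the measured TCP pose, the force, the opening and the grip force at its end, in the units of the state.
- robot.get_obs(): the state, without advancing time (a new reading comes with each control period).
- vision.get_image(name): name is "scene" or "top" or "wrist"; returns the picture (480x640x3 uint8, blue, green, red); there is no depth.
- vision.camera_params(name): a dict with "camera_matrix" (3x3 intrinsics, pixels), "camera_from_world" (4x4, takes a point from world to camera coordinates); the wrist camera has in their place "hand_eye" (4x4, takes a point from camera to tool coordinates, whose origin is the TCP and whose axes are the flange's). Camera axes: x right, y up, looking along -z (the intrinsics and any distortion apply to the point x, -y, -z); pixel columns grow to the right and rows downward; lengths in mm; the calibration is good to about 2 mm. A picture is of the moment at which its call begins: read the wrist's pose just before it. camera_params takes no time and is no camera call.
- ticket.close_job(): hands the job in; it is judged then, once.
The state is a dict: "t": time; "qpos": joint angles; "qvel": joint speeds; "tau": joint torques, N m; "eef_pos": TCP position; "eef_rot": TCP orientation; "wrist_force": force on the tool from outside, world axes, zero at the start; "ft_torque": the same for the moment, N m; "gripper_width": finger opening in mm; "gripper_force": force on a finger pad.
Only numpy, scipy, OpenCV 4.12 (cv2) and the standard library are available. Lean on these libraries where they do the work, as an engineer would, in place of code of your own. Each camera call takes 0.05 s, during which the arm holds its last target. There are 200 camera calls.

TASK

The blue inspection cover of the grey housing is sprung slightly open. With the fingertips in the slot of its round fastener, press the cover down onto its seat and, keeping it down, turn the fastener a full quarter turn clockwise (yellow pointer from the red dot to the green dot) until the cover stays locked shut, then take the fingers away. Only press and push: do not grip or lift anything, and leave the loose things round about and on the housing's ledge where they stand.

Things in the scene. Friction and masses are not known exactly. Their poses are not given: they have to be found in the camera images.
- housing: grey fixed housing, foot flange 250 x 260 mm, walls 80 mm high; origin at the bench surface below the centre of its 220 x 190 mm box; x points to the hinge side (far from the robot at yaw 0), y to the side with a ledge 55 mm wide and 64 mm high, z up
- cover (a joint): opening angle (rad) of the blue cover, 235 x 198 x 8 mm; hinge along the housing's y axis at x = +117 mm, 80 mm above the bench. 0 = shut on a hard stop. A spring lifts it to about 0.12 at rest and pushes up at the fastener with about 6 N when shut; unlocked it springs back when let go
- fastener_body (a joint): fastener angle (rad): 0 unlocked (pointer at red dot), grows clockwise from above, 1.571 locked (green dot, hard stop). Stiff (0.12 to 0.4 N m), stays where left; push far from its axis, turning the tool along with it. A tongue below it catches under a ramp on the housing at 0.7 to 0.9 rad if the cover is then at 0.04 or less, and draws the cover shut; with the cover higher it misses or jams
- slot (a point): centre of the slot's floor on the fastener axis, 145 mm from the hinge, 92 mm above the bench when shut, about 17 mm higher at rest. Bright disc, diameter 110, with a slot right across it, 52 wide, 14 deep, black floor; a fixed dark collar (inner diameter 114, outer 128, as high as the disc) closes its ends. Site turns with the disc: y along the slot, yellow pointer at its -y end, z up
- tappet_13_ledge: loose grey steel tappet, 41 mm diameter, 31 mm high, standing on the housing's ledge; origin under its centre; leave it
- valve_spring_5_ledge: loose steel valve spring, 30 mm diameter, 52 mm high, standing on the housing's ledge; origin under its centre; leave it
- oil_bottle: loose oil bottle with black nozzle, 55 mm diameter, 136 mm high, standing on the bench; origin under its centre; leave it
- tappet_bench: loose grey steel tappet, 41 mm diameter, 31 mm high, standing on the bench; origin under its centre; leave it
- spring_bench: loose steel valve spring, 30 mm diameter, 52 mm high, standing on the bench; origin under its centre; leave it
- tape_stack: loose stack of yellow tape rolls, 69 mm diameter, 68 mm high, on the bench; origin under its centre; leave it

How it is judged (in metres and radians):
On the way:
1. the fingers turn the fastener (between 0.5 and 1.35 rad) while the cover is held down (below 0.06 rad) (value of joint fastener_body between 0.5 and 1.35 rad and value of joint cover below 0.06 rad and contact force between the fingers and housing above 0.5 N), for 0.05 s.
At the end, for the whole second after the job is handed in: the fastener stands within 0.17 rad (10 degrees) of its locked stop and the cover stays down within 0.015 rad (about 3 mm at its front edge) by itself, at rest (value of joint fastener_body above 1.4 rad and value of joint cover below 0.015 rad and velocity of joint cover below 0.05 rad/s); the robot touches nothing.
It fails at once if the cover is lifted open (beyond 0.25 rad) (value of joint cover above 0.25 rad).
It fails at once if a loose thing is moved more than 25 mm or lifted (distance of any of tappet_13_ledge, valve_spring_5_ledge, oil_bottle, tappet_bench, spring_bench, tape_stack from where it was at the start of the episode above 0.025 m).
It fails at once if a loose thing is knocked over (angle between any of tappet_13_ledge, valve_spring_5_ledge, oil_bottle, tape_stack, tappet_bench, spring_bench's own z axis and vertical above 0.5 rad).
It also fails if it takes over 38 s, if anything falls off the work surface, if the arm or the gripper's body presses on something with over 40 N, if the wrist force passes 120 N, or if a joint passes its speed limit or range.

## Working session

There is one attempt and no reset: what is moved stays moved. The work goes in short steps, Python scripts to look and compute and a tool call to move; the robot and the scene stay as the last step left them, time stands still between calls to the robot, and variables do not carry over. Pictures are saved under pics/ and viewed, at most 10 in all, crops included, and the job is handed in when it is done.

Besides the shell and the picture viewer there is one more tool, called after ">>>" by a JSON object that holds its "fn" and its "kwargs". apply_moves: Moves the arm, as the interface text tells. Scaled input: -1 to 1 covers 0.4 m each way for a shift and 90 degrees each way for a turn. Its arguments: {"type":"object","properties":{"series":{"type":"array"},"grip_force":{"type":"number"}},"required":["series"]}

```bash
mkdir -p pics; ls; python3 - <<'E'
from bench import robot, vision
import cv2,json
o=robot.get_obs(); print(o)
for n in("top","scene"):
    cv2.imwrite(f"pics/{n}0.png",vision.get_image(n))
    print(n,vision.camera_params(n))
print(vision.camera_params("wrist"))
E
```

```text
pics
{'t': 0.0, 'qpos': array([ 1.03459145e+00,  3.13445961e-01,  1.49844091e+00, -5.12034405e-05,
        1.33100584e+00, -2.23392707e-01]), 'qvel': array([ 0.00052107, -0.00151316, -0.00133718, -0.00059795,  0.00324566,
        0.00017093]), 'tau': array([ 6.00268577e-04, -4.12267256e+01, -2.59755135e+01, -8.95814878e-05,
        4.06159743e-03,  5.21870760e-06]), 'eef_pos': array([161.44380546, 499.28451124, 230.73570698]), 'eef_rot': array([ 1.55763121e-01,  9.87794223e-01, -6.12924028e-04, -2.17893555e-04]), 'wrist_force': array([-0.38333207, -0.16797014, -0.05706077]), 'ft_torque': array([ 0.03010137,  0.00032258, -0.02249006]), 'gripper_force': 0.0, 'gripper_width': 85.48057110581563}
top {'camera_matrix': array([[536.8241892 ,   0.        , 320.54112743],
       [  0.        , 536.8241892 , 243.54869192],
       [  0.        ,   0.        ,   1.        ]]), 'camera_from_world': array([[ 2.12037273e-02, -9.99445236e-01, -2.56831292e-02,
         6.99017979e+01],
       [ 9.97939367e-01,  1.96017573e-02,  6.10965756e-02,
        -5.27768713e+02],
       [-6.05592469e-02, -2.692
[... 509 characters left out ...]
,
       [-7.20328310e-01, -5.43926430e-01,  4.30431369e-01,
        -7.84226846e+02],
       [ 0.00000000e+00,  0.00000000e+00,  0.00000000e+00,
         1.00000000e+00]])}
{'camera_matrix': array([[408.50410227,   0.        , 323.36317071],
       [  0.        , 408.50410227, 239.56266873],
       [  0.        ,   0.        ,   1.        ]]), 'hand_eye': array([[ 5.60577338e-04,  9.48463207e-01,  3.16886780e-01,
         8.13473681e+01],
       [ 9.99999732e-01, -3.82175870e-04, -6.25136322e-04,
        -4.03847945e-02],
       [-4.71812320e-04,  3.16887046e-01, -9.48463166e-01,
        -1.42740018e+02],
       [ 0.00000000e+00,  0.00000000e+00,  0.00000000e+00,
         1.00000000e+00]])}
```

View pics/top0.png

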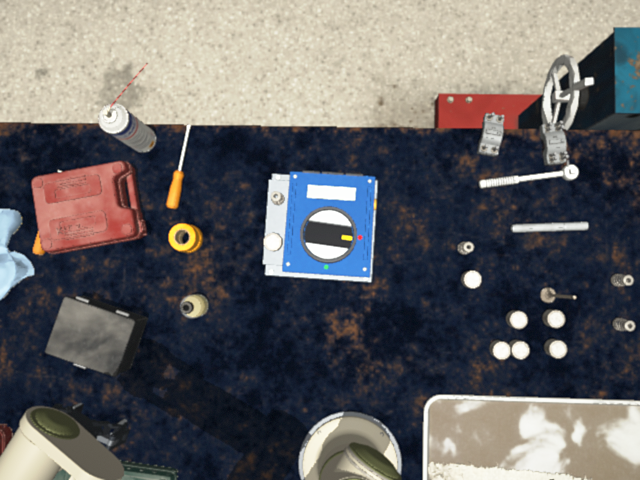

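View pics/scene0.png

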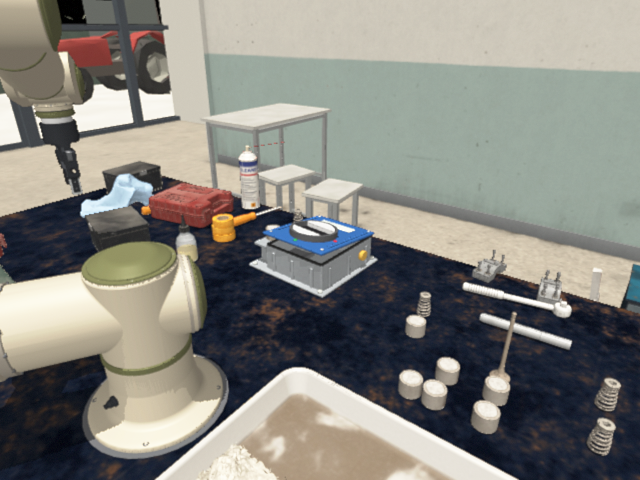

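The top view shows the blue cover with its disc at about (329,235). The yellow pointer is at (347,238), the red dot at (361,238) and the green dot at (326,267). The slot lies roughly along world y. The ledge parts, at (277,198) and (273,242), are well clear of the disc. The scene view shows the cover slightly sprung open, with nothing above it.

```bash
cat > h.py <<'E'
import numpy as np,cv2
from bench import robot,vision
from scipy.spatial.transform import Rotation as R
def cam(n,o=None):
    p=vision.camera_params(n);K=p["camera_matrix"]
    if n=="wrist":
        T=np.eye(4);T[:3,:3]=R.from_quat(o["eef_rot"]).as_matrix();T[:3,3]=o["eef_pos"]
        return K,T@p["hand_eye"]
    return K,np.linalg.inv(p["camera_from_world"])
def ray(K,W,uv,z):
    d=np.array([(uv[0]-K[0,2])/K[0,0],-(uv[1]-K[1,2])/K[1,1],-1]);d=W[:3,:3]@d
    return W[:3,3]+d*(z-W[2,3])/d[2]
def masks(im):
    h=cv2.cvtColor(im,cv2.COLOR_BGR2HSV);r=lambda a,b:cv2.inRange(h,a,b)
    return dict(yellow=r((20,120,120),(35,255,255)),green=r((45,120,80),(85,255,255)),
      red=r((0,150,120),(8,255,255))|r((170,150,120),(180,255,255)),white=r((0,0,150),(180,60,255)),blue=r((100,150,60),(120,255,255)))
def blobs(m,amin=6):
    n,l,s,c=cv2.connectedComponentsWithStats(m)
    return [(s[i,4],c[i].round(1),l==i) for i in range(1,n) if s[i,4]>=amin]
E
python3 - <<'E'
from h import *
im=cv2.imread("pics/top0.png");K,W=cam("top");m=masks(im)
roi=np.zeros(im.shape[:2],np.uint8);roi[165:290,255:385]=255
for k,z in dict(yellow=123,green=115,red=112,white=123).items():
    for a,c,l in blobs(m[k]&roi): print(k,a,c,ray(K,W,c,z).round(1))
w=m["white"].copy();w[:,:]=w&cv2.circle(np.zeros_like(w),(329,235),31,255,-1)
pts=np.argwhere(w)[:,::-1].astype(np.float32)
(c,r)=cv2.minEnclosingCircle(pts);print("disc",c,r,ray(K,W,c,123))
# blue cover rect
b=m["blue"]&roi;p=np.argwhere(b)[:,::-1].astype(np.float32);print(cv2.minAreaRect(p))
E
```

```text
yellow 17 [374.9 203.8] [611.1 -41.7 123. ]
yellow 56 [346.2 237.3] [534.9  20.9 123. ]
green 14 [325.7 266.5] [469.1  65.4 115. ]
red 14 [359.5 237. ] [536.9  -9.1 112. ]
white 2486 [288.7 233.5] [540.9 149.4 123. ]
white 10 [294.8 176. ] [670.8 138.9 123. ]
white 10 [369.2 181. ] [662.2 -28.2 123. ]
white 43 [375.4 189.2] [644.  -42.3 123. ]
white 645 [331.2 192.5] [634.8  56.4 123. ]
white 449 [330.5 217.6] [578.3  56.8 123. ]
white 452 [325.6 250.4] [504.7  66.2 123. ]
white 12 [287.5 263.5] [473.8 150.5 123. ]
white 12 [364.3 268.8] [465.6 -20.4 123. ]
disc (328.0, 234.0) 25.079971313476562 [541.4586473   61.62197343 123.        ]
((328.8372802734375, 223.02175903320312), (86.33663177490234, 101.2733154296875), 3.6913859844207764)
```

>>> {"fn": "apply_moves", "kwargs": {"series": [[0,0,-0.133,-0.9,-0.548,0,0.46],[0,0,-0.133,-0.9,-0.548,0,0.46],[0,0,-0.133,-0.9,-0.548,0,0.46],[0,0,-0.133,-0.9,-0.548,0,0.46],[0,0,-0.133,-0.9,-0.548,0,0.46],[0,0,-0.133,-0.9,-0.548,0,0.46],[0,0,-0.133,-0.9,-0.548,0,0.46],[0,0,-0.133,-0.9,-0.548,0,0.46],[0,0,-0.133,-0.9,-0.548,0,0.46]]}}

```text
t: 1.23
eef_pos: [436.2, 180.4, 231.0]
eef_rot: [0.052, 0.999, 0.0, -0.0]
wrist_force: [0.4, -0.4, -0.0]
gripper_width: 62.2
gripper_force: 0.0
```

>>> {"fn": "apply_moves", "kwargs": {"series": [[0,0,0,-0.285,-0.268,0,0.46],[0,0,0,-0.285,-0.268,0,0.46],[0,0,0,-0.285,-0.268,0,0.46],[0,0,0,-0.285,-0.268,0,0.46],[0,0,0,-0.285,-0.268,0,0.46]]}}

```text
t: 1.85
eef_pos: [538.2, 63.2, 231.3]
eef_rot: [0.051, 0.999, 0.0, -0.0]
wrist_force: [0.1, 0.3, 0.2]
gripper_width: 62.6
gripper_force: 0.0
```

```bash
python3 - <<'E'
from h import *
o=robot.get_obs();im=vision.get_image("wrist");cv2.imwrite("pics/w1.png",im)
print(o["eef_pos"],o["qpos"]);K,W=cam("wrist",o);m=masks(im)
for k,z in dict(yellow=123,green=115,red=112,white=123).items():
    for a,c,l in blobs(m[k],60): print(k,a,c,ray(K,W,c,z).round(1))
E
```

```text
[538.15250696  63.24841276 231.31634656] [-9.94447920e-02  3.50313191e-01  1.44607844e+00  2.58105975e-04
  1.34565780e+00 -1.56814551e+00]
yellow 386 [257.9 230.4] [530.2  21.9 123. ]
green 220 [312.7 121.9] [467.4  64.1 115. ]
red 135 [216.1 235. ] [533.7  -8.8 112. ]
white 13686 [461.1 192.1] [518.3 151.8 123. ]
white 133 [453.7 115.7] [472.  147.2 123. ]
white 129 [173.6 131.6] [464.2 -18.7 123. ]
white 5517 [320.7 181.1] [502.6  65.3 123. ]
white 4701 [318.6 283.5] [571.3  56.8 123. ]
white 4250 [327.1 344.7] [619.1  57.8 123. ]
white 125 [203.  367.6] [629.  -33.4 123. ]
white 126 [443.7 367.5] [646.6 139.9 123. ]
white 1070 [624.4 427.4] [715.  277.1 123. ]
white 321 [  5.9 445.2] [ 683.4 -199.8  123. ]
white 2989 [339.  444.2] [708.9  58.2 123. ]
white 734 [151.  469.3] [718.8 -93.2 123. ]
white 734 [496.  469.3] [746.9 180.6 123. ]
```

View pics/w1.png

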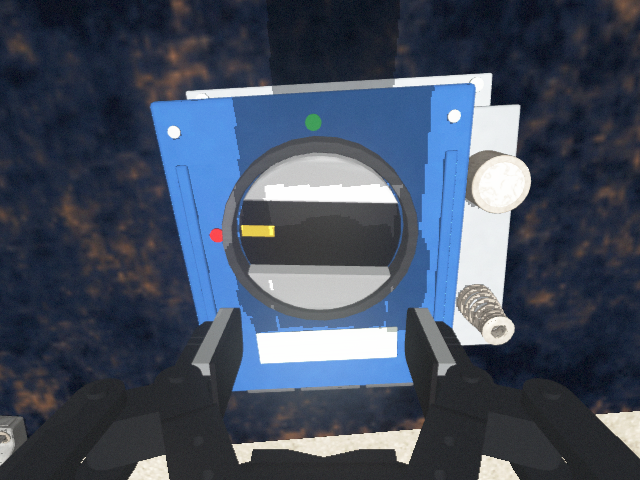

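The wrist view shows the slot level in the image, aligned with the finger line. Its centre is at about (320,231) and the yellow pointer at (258,230). The red dot is at (216,235) and the green dot at (313,122), so the tool is well placed to go down.

>>> {"fn": "apply_moves", "kwargs": {"series": [[0,0,0,0.001,-0.003,0.12,0.46],[0,0,0,0.001,-0.003,0.24,0.46],[0,0,0,0.001,-0.003,0.27,0.46],[0,0,0,0.001,-0.003,0.29,0.46],[0,0,0,0.001,-0.003,0.31,0.46],[0,0,0,0.001,-0.003,0.32,0.46],[0,0,0,0.001,-0.003,0.32,0.46]]}}

```text
t: 2.78
eef_pos: [538.6, 60.6, 103.6]
eef_rot: [0.052, 0.999, -0.0, 0.0]
wrist_force: [-0.4, -0.7, 0.0]
gripper_width: 62.5
gripper_force: 0.0
```

>>> {"fn": "apply_moves", "kwargs": {"series": [[0,0,0,0,0,0.008,0.46],[0,0,0,0,0,0.016,0.46],[0,0,0,0,0,0.024,0.46],[0,0,0,0,0,0.03,0.46],[0,0,0,0,0,0.03,0.46]]}}

```text
t: 3.4
eef_pos: [538.3, 60.6, 91.2]
eef_rot: [0.052, 0.999, -0.0, -0.0]
wrist_force: [-3.7, 0.1, 5.6]
gripper_width: 62.4
gripper_force: 2.3
```

Contact at about 5.6 N, so I'll press gently on to the stop.

>>> {"fn": "apply_moves", "kwargs": {"series": [[0,0,0,0,0,0.005,0.46],[0,0,0,0,0,0.01,0.46],[0,0,0,0,0,0.01,0.46]]}}

```text
t: 3.78
eef_pos: [538.2, 60.6, 87.4]
eef_rot: [0.052, 0.999, -0.0, -0.0]
wrist_force: [-3.1, 0.8, 5.6]
gripper_width: 62.3
gripper_force: 3.0
```

>>> {"fn": "apply_moves", "kwargs": {"series": [[0,0,0,0,0,0.005,0.46],[0,0,0,0,0,0.008,0.46],[0,0,0,0,0,0.008,0.46]]}}

```text
t: 4.15
eef_pos: [538.4, 60.6, 86.1]
eef_rot: [0.052, 0.999, -0.0, 0.0]
wrist_force: [-11.1, -0.4, 24.0]
gripper_width: 62.3
gripper_force: 11.5
```

>>> {"fn": "apply_moves", "kwargs": {"series": [[0,0,0.07,0,0,0,0.46],[0,0,0.14,0,0,0,0.46],[0,0,0.21,0,0,0,0.46],[0,0,0.28,0,0,0,0.46],[0,0,0.35,0,0,0,0.46],[0,0,0.4,0,0,0,0.46],[0,0,0.4,0,0,0,0.46]]}}

```text
t: 5.03
eef_pos: [538.2, 59.9, 86.1]
eef_rot: [0.358, 0.934, -0.001, 0.0]
wrist_force: [-13.6, -4.7, 25.1]
gripper_width: 62.6
gripper_force: 11.9
```

```bash
python3 - <<'E'
from h import *
o=robot.get_obs();im=vision.get_image("wrist");cv2.imwrite("pics/w2.png",im)
print(o["eef_pos"],o["wrist_force"],o["ft_torque"],o["qpos"])
E
```

```text
[538.15858791  59.89867179  86.09997216] [-13.62007291  -4.70216316  25.08593829] [-0.77919767  2.21626262 -0.0840117 ] [-0.10487324  0.50573285  1.62401739 -0.00182663  1.01190523 -0.94196747]
```

View pics/w2.png

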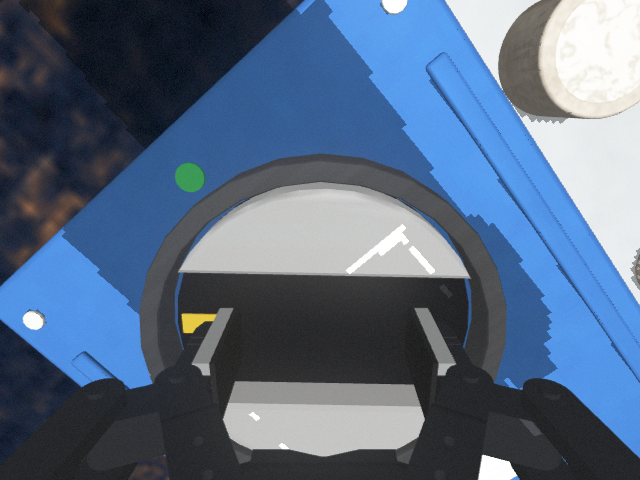

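The fingers are inside the slot and the disc has turned along with the tool: the slot is still level in the image, with the pointer at (197,323). The cover is down, so I'll keep turning.

>>> {"fn": "apply_moves", "kwargs": {"series": [[0,0,0.07,0,0,0,0.46],[0,0,0.14,0,0,0,0.46],[0,0,0.21,0,0,0,0.46],[0,0,0.28,0,0,0,0.46],[0,0,0.35,0,0,0,0.46],[0,0,0.42,0,0,0,0.46],[0,0,0.49,0,0,0,0.46],[0,0,0.56,0,0,0,0.46],[0,0,0.6,0,0,0,0.46],[0,0,0.6,0,0,0,0.46]]}}

```text
t: 6.32
eef_pos: [539.2, 59.9, 86.1]
eef_rot: [0.743, 0.669, 0.001, 0.001]
wrist_force: [-6.1, -3.3, 20.2]
gripper_width: 62.2
gripper_force: 9.9
```

```bash
python3 - <<'E'
from h import *
o=robot.get_obs();im=vision.get_image("wrist");cv2.imwrite("pics/w3.png",im)
print(o["eef_pos"],o["wrist_force"],o["ft_torque"],o["qpos"])
E
```

```text
[539.2227406   59.94747607  86.14539945] [-6.1341136  -3.30853623 20.24905066] [-0.5310586   1.4155366  -0.09333342] [-1.04810837e-01  5.06296452e-01  1.62293376e+00 -1.24234413e-03
  1.00961519e+00  1.77851504e-04]
```

View pics/w3.png

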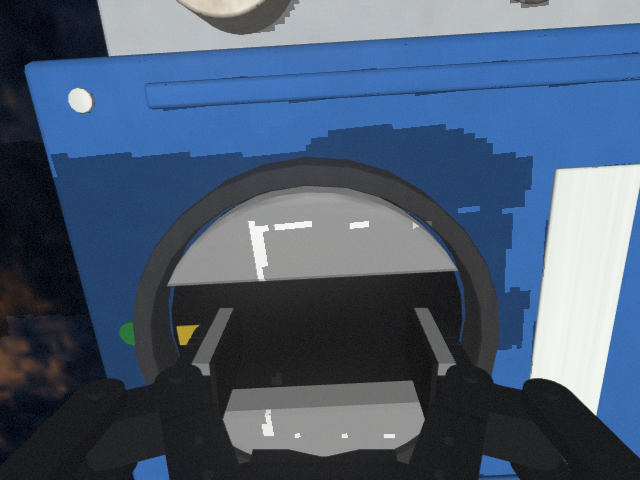

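The pointer at (188,335) is close to the green dot at (127,333), and the slot lags a few degrees behind the tool. I'll overturn until the fingers bear on the slot walls against the stop.

>>> {"fn": "apply_moves", "kwargs": {"series": [[0,0,0.06,0,0,0,0.46],[0,0,0.12,0,0,0,0.46],[0,0,0.18,0,0,0,0.46],[0,0,0.22,0,0,0,0.46],[0,0,0.22,0,0,0,0.46]]}}

```text
t: 7.0
eef_pos: [539.9, 59.5, 86.2]
eef_rot: [0.847, 0.532, 0.001, 0.002]
wrist_force: [-2.2, -4.6, 17.3]
gripper_width: 62.5
gripper_force: 8.6
```

```bash
python3 - <<'E'
from h import *
o=robot.get_obs();print(o["eef_pos"],o["eef_rot"],o["wrist_force"],o["ft_torque"],o["qpos"][5])
E
```

```text
[539.89635979  59.52380658  86.19667446] [0.84694329 0.53167796 0.0012787  0.00199215] [-2.24807938 -4.6258645  17.27187633] [-0.6875611   0.9009352   0.23148995] 0.34537718329612754
```

>>> {"fn": "apply_moves", "kwargs": {"series": [[0,0,0.04,0,0,0,0.46],[0,0,0.07,0,0,0,0.46],[0,0,0.07,0,0,0,0.46]]}}

```text
t: 7.38
eef_pos: [539.9, 60.6, 86.3]
eef_rot: [0.873, 0.487, 0.001, 0.002]
wrist_force: [-1.3, 0.9, 18.3]
gripper_width: 62.0
gripper_force: 52.2
```

```bash
python3 - <<'E'
from h import *
o=robot.get_obs();im=vision.get_image("wrist");cv2.imwrite("pics/w4.png",im)
print(o["ft_torque"],o["qpos"][5],o["eef_rot"])
E
```

```text
[0.21266401 0.60913413 2.8985937 ] 0.4505131312717867 [0.87314705 0.48744988 0.00145846 0.00217247]
```

View pics/w4.png

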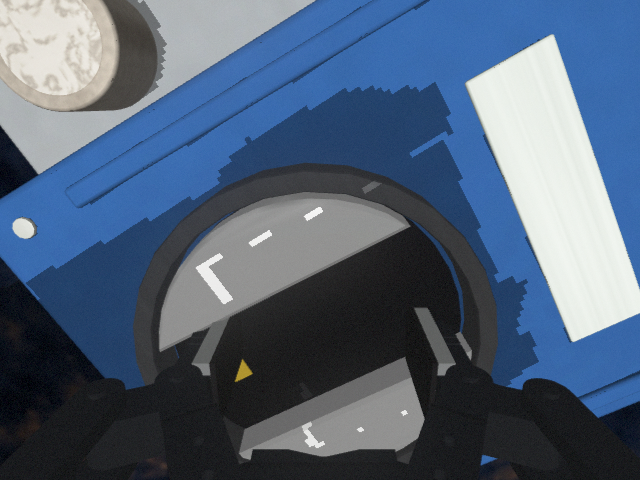

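The slot is now parallel to the housing's x side, and the torque has jumped to 2.9 N m, so the fastener is on its locked stop. I'll ease the torque slightly and lift straight out.

>>> {"fn": "apply_moves", "kwargs": {"series": [[0,0,-0.05,0,0,-0.003,0.46],[0,0,-0.05,0,0,-0.01,0.46],[0,0,-0.05,0,0,-0.03,0.46],[0,0,-0.05,0,0,-0.06,0.46],[0,0,-0.05,0,0,-0.15,0.46],[0,0,-0.05,0,0,-0.3,0.46],[0,0,-0.05,0,0,-0.35,0.46],[0,0,-0.05,0,0,-0.35,0.46]]}}

```text
t: 8.43
eef_pos: [538.8, 60.5, 225.7]
eef_rot: [0.855, 0.518, 0.001, 0.001]
wrist_force: [-0.4, 0.6, -0.3]
gripper_width: 62.4
gripper_force: 0.0
```

```bash
python3 - <<'E'
from h import *
o=robot.get_obs();im=vision.get_image("wrist");cv2.imwrite("pics/w5.png",im)
print(o["wrist_force"]);K,W=cam("wrist",o);m=masks(im)
for k,z in dict(yellow=93,green=95,red=92,white=106).items():
    for a,c,l in blobs(m[k],60): print(k,a,c,ray(K,W,c,z).round(1))
E
```

```text
[-0.38375201  0.57969296 -0.29712039]
yellow 347 [266.9 250.5] [494.9  62.6  93. ]
green 116 [230.  265.5] [466.2  65.5  95. ]
white 16601 [253.1  53. ] [553.4 176.6 106. ]
white 1274 [630.9  32.4] [753.5  84.7 106. ]
white 144 [458.1  13.8] [668.  140.1 106. ]
white 7144 [451.2 159.9] [633.4  64.7 106. ]
white 4725 [296.5 179.6] [540.   99.2 106. ]
white 106 [170.  156.9] [475.9 149.  106. ]
white 3721 [343.6 277.4] [536.2  23.8 106. ]
white 89 [534.8 253.7] [660.4 -21.3 106. ]
white 69 [284.8 356.2] [468.5 -13.1 106. ]
white 107 [203.7 368.3] [409.1   6.1 106. ]
white 118 [443.6 367.7] [569.9 -77.7 106. ]
white 220 [ 14.2 421.9] [249.   33.6 106. ]
white 486 [  6.3 443.2] [229.  20. 106.]
```

View pics/w5.png

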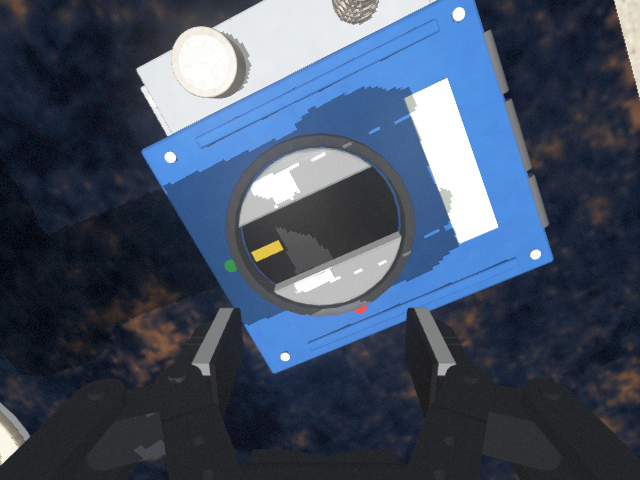

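The pointer at (267,250) now points at the green dot at (230,265). The slot is within about 1° of the locked direction. The screw spacing is equal at the front and hinge sides (162.3 and 161.6 mm), so the cover is flat. The fingers are clear.

```bash
python3 -c "
from bench import ticket
print(ticket.close_job())"
```

```text
the job is handed in; nothing more can be done
None
```

I pressed the cover shut, turned the fastener a full quarter turn to its locked stop and took the fingers away. I handed the job in at about 8.5 s; no verdict came back, but the last wrist picture shows the pointer at the green dot and the cover lying flat.

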